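# Lock the free-spinning carving table and clamp a lid blank on it

### The job

The round carving table spins freely, so its clamp knob cannot be tightened yet: turn the table (it has a black post for this) until the orange fork faces the lock bolt, and slide the yellow-tabbed bolt all the way in between the two prongs. Then lay the wooden lid blank, raised block up, flat on the table inside its low rails, let go of it, and with the bolt still in turn the red knob clockwise as far as it goes, so that the clamp bar lies over the blank's edge. Leave the bolt in, and leave the hammer, wrench and brush where they lie.

Things in the scene. Friction and masses are not known exactly. Their poses are not given: they have to be found in the camera images.
- rotary: fixed grey base of the carving table, 150 x 150 mm block with an arm 50 mm wide that runs 220 mm from the axis towards its own -y and carries the lock bolt. Origin: on the work surface, on the turntable's axis; z up. Its placing and yaw vary. The turntable's top face is 60 mm above the work surface
- turntable (a joint): angle of the round aluminium turntable (230 mm across, 12 mm thick) about the vertical axis through the base's origin, rad, counterclockwise from above positive. It spins almost without friction (0.01 N m), all the way round without a stop, and starts between -1.6 and -0.4. 0: the fork faces the bolt exactly. With the bolt in, a play of about 0.03 rad either way remains
- fork (a point): middle of the fork: two orange prongs 10 mm wide, 24 mm apart, on the turntable's rim, at the level of its plate, 126 mm from the axis and reaching 145 mm from it; the point is at the height of the turntable's top face. Its axes are the turntable's, the fork pointing to -y
- post_top (a point): centre of the top of the black round post for turning the table: 22 mm across, 50 mm tall above the turntable's top face, 80 mm from the axis (on the turntable's -x side)
- bolt (a joint): travel of the lock bolt along the base's +y (towards the axis), m: 0 fully out, 0.030 fully in. Slides with about 2 N of friction and stays where it is left. It starts within 4 mm of fully out. Its round nose, 16 mm wide, is 146 mm from the axis when out, 116 mm when in
- bolt_tab (a point): centre of the top of the bolt's yellow upright tab, 22 mm (base's x) by 14 mm (base's y, the sliding direction), 50 mm tall above the level of the turntable's top face; the guide cheeks below end at that level. Axes as the base's
- seat (a point): centre of the place for the lid blank, on the turntable's top face, 61 mm from the axis on the turntable's +x side; axes are the turntable's. Around it low blue rails 7 mm tall leave an area of 82 mm (x) by 122 mm (y): 6 mm of room on every side of the blank
- lid_blank: brown wooden lid blank, 70 mm (x) by 110 mm (y) by 16 mm, with a raised block in the middle of its top, 30 mm (x) by 34 mm (y), 24 mm tall (40 mm in all). Origin: centre of its underside, z up. About 0.22 kg. It lies flat on the work surface; either way round fits
- clamp (a joint): angle of the clamp knob and its bar relative to the turntable, rad, clockwise from above positive: starts 0 to 0.1 (bar aside), stop at 1.45 (bar along the turntable's +x, 18 mm above its top face, 2 mm over the blank's edge). Its friction (0.2 N m) far exceeds the turntable's, so that an unlocked table merely turns along
- clamp_knob (a point): centre of the top of the red knob on the turntable's axis: a bar grip 52 mm long (along the point's x, which is also where the dark clamp bar points) and 18 mm thick (point's y), 32 mm tall, its top 78 mm above the turntable's top face; below it a stem 18 mm across. The clamp bar is 16 mm wide, 10 mm thick and reaches 37 mm from the axis
- hammer: bystander: hammer, 240 mm long, wooden handle, dark head up to about 50 mm to either side, 26 mm tall, lying on the work surface; origin under its middle
- wrench: bystander: steel wrench, 180 mm long, 38 mm wide, 8 mm thick; origin under its middle
- brush: bystander: dust brush, 200 mm long, 42 mm wide, 20 mm tall; origin under its middle
Not all that is in view belongs to the job. Several things have the shape of the lid_blank; the one meant has the colours described above.

How it is judged:
On the way, in this order (a step that is already met when the one before it is completed fails the run):
1. the table is turned so that the fork faces the bolt, and the bolt is in between the prongs (value of joint bolt above 0.023 m and x of fork in the frame of rotary between -0.008 and 0.008 m and y of fork in the frame of rotary below -0.1 m and value of joint clamp below 0.4 rad), for 0.2 s.
2. with the bolt in, the blank lies flat inside the rails, let go, the clamp bar still aside (all of step 1 and x of lid_blank in the frame of seat between -0.01 and 0.01 m and y of lid_blank in the frame of seat between -0.01 and 0.01 m and z of lid_blank in the frame of seat between -0.004 and 0.004 m and angle between lid_blank's own z axis and vertical below 0.06 rad and angle between the y axis of lid_blank and the y axis of seat, either way round below 0.2 rad and contact force between the fingers and lid_blank below 0.05 N), for 0.2 s.
3. with the bolt in, the clamp knob is turned clockwise to its stop (value of joint bolt above 0.023 m and x of fork in the frame of rotary between -0.008 and 0.008 m and y of fork in the frame of rotary below -0.1 m and x of lid_blank in the frame of seat between -0.01 and 0.01 m and y of lid_blank in the frame of seat between -0.01 and 0.01 m and z of lid_blank in the frame of seat between -0.004 and 0.004 m and angle between lid_blank's own z axis and vertical below 0.06 rad and angle between the y axis of lid_blank and the y axis of seat, either way round below 0.2 rad and value of joint clamp above 1.3 rad), for 0.2 s.
At the end, for the whole second after the job is handed in: Bolt in by 23 mm or more, fork within 8 mm of facing it; blank at rest, flat on the turntable (0.06 rad, 4 mm), block up, within 10 mm of the seat along each axis and 0.2 rad of its direction; clamp knob at 1.3 rad or more; tools not moved over 40 mm (all of step 3 and linear speed of lid_blank below 0.02 m/s); the robot touches nothing.
It fails at once if the hammer, wrench or brush is moved by more than 40 mm (distance of any of hammer, wrench, brush from where it was at the start of the episode above 0.04 m).
It also fails if it takes over 72 s, if anything falls off the work surface, if the arm or the gripper's body presses on something with over 40 N, if the wrist force passes 120 N, or if a joint passes its speed limit or range.

### The arm

A 6-joint arm with a two-finger parallel gripper is mounted at the origin on the work surface. World frame = base frame: x ahead of the robot, y to its left, z up, the work surface at z = 0. Lengths are in m, angles in rad, forces in N, time in s.
With the tool pointing down it reaches from about 0.35 to 0.775 m from the base axis. Payload 5.5 kg.
Tool frame: the origin (TCP) lies between the finger pads; the fingertips stand 19 mm ahead of it and the grasp point (between the pads) is the TCP (env.tcp_to_tips is the distance from the TCP to the fingertips, in m); z points along the fingers, y is the direction in which the jaws open and shut (so a half turn about z gives the same grasp; the last joint's range is limited). The gripper opens to 85 mm and grips with 20 to 120 N. Pads are 22 mm wide; open, the fingers measure 114 mm over their backs; the gripper's body (76 mm by 85 mm) begins 54 mm behind the grasp point. The pads swing forward as they close: fully open they stand 13 mm farther back than shut.
Start: joints at [-1.424, 0.313, 0.046, 1.304, 0, 1.431], TCP at [0.163, -0.552, 0.25] pointing down, gripper open.
Joint ranges: [-2.76, 2.76], [-0.86, 1.69], [-1.03, 1.26], [-2.2, 2.34], [-1.47, 1.5], [-3.14, 3.14]. Speed limits (rad/s): [2.57, 2.57, 3.14, 3.14, 3.14, 3.14].

### API

Orientations are given as a unit quaternion [w, x, y, z].
In Python, from workcell import env, eyes, job gives the robot as it stands. The module is installed in compiled form; this text tells all that it offers.
- The arm moves only by the tool move_arm, never from a script. Its argument "commands" is a list of rows, each a list of 3 entries, a list of its own where there are three numbers: the shift along the world's x, y, z as a fraction of full scale, then the turn, a rotation vector about the world's x, y, z as a fraction of full scale, then the gripper command: -1 is shut, 1 is fully open, values between are in proportion. In form: [[[x, y, z], [wx, wy, wz], gripper], ...]. A call has 1 to 5 rows; each row shifts and turns the commanded pose from where the row before left it; what a row does not reach is not made up. Full scale, the value 1, is 0.04 m for a shift and 8 degrees for a turn. A row lasts 1/10 s, in which the tool goes at most 50 mm and 8.59 degrees, less where a joint would pass 70% of its speed; a pose out of reach is approached as far as the arm can. A call with a number of a shift or a turn outside -1 to 1 is refused whole. A call with a gripper value outside its range is refused whole. The fingers move at their own pace and stop on an object; "newtons" is the grip in N (left out, the last holds). Time passes only in rows, so rows that do not move let the fingers close. It gives the time, the measured TCP pose, the force and the opening at its end, in the units of the state.
- env.get_state(): the state, without advancing time (a new reading comes with each control period).
- eyes.read_camera(name): name is "scene" or "top" or "wrist"; returns a dict with "frame" (480x640x3 uint8, red, green, blue), "mtx" (3x3 intrinsics, pixels), "camera_from_world" (4x4, takes a point from world to camera coordinates); the wrist camera has in their place "mount" (4x4, takes a point from camera to tool coordinates, whose origin is the TCP and whose axes are the flange's). Camera axes: x right, y down, z forward; pixel columns grow to the right and rows downward; lengths in m; the calibration is good to about 2 mm. A picture is of the moment at which its call begins: read the wrist's pose just before it. There is no depth.
- job.hand_in(): hands the job in, once; it reports no verdict.
The state is a dict: "clock": time; "joint_pos": joint angles; "qvel": joint speeds; "tau": joint torques, N m; "tcp_pos": TCP position; "orientation": TCP orientation; "wrist_force": force on the tool from outside, world axes, zero at the start; "ft_torque": the same for the moment, N m; "finger_gap": finger opening in m.
Only numpy, scipy, OpenCV 4.12 (cv2) and the standard library are available. Lean on these libraries where they do the work, as an engineer would, in place of code of your own. Each camera call takes 0.05 s, during which the arm holds its last target.

## Working session

There is one attempt and no reset: what is moved stays moved. The work goes in short steps, Python scripts to look and compute and a tool call to move; the robot and the scene stay as the last step left them, time stands still between calls to the robot, and variables do not carry over. Pictures are saved under pics/ and viewed, and the job is handed in when it is done.

Besides the shell and the picture viewer there is one more tool, called by a JSON object that holds its "api" and its "payload", one argument or row to a line. move_arm: Moves the arm, as the interface text tells. Its arguments: {"type":"object","properties":{"commands":{"type":"array","items":{"type":"array"}},"newtons":{"type":"number"}},"required":["commands"]}

```bash
mkdir -p pics
cat > h.py <<'E'
import numpy as np, cv2
from workcell import env, eyes, job
def snap(n,f=None):
    c=eyes.read_camera(n)
    if f: cv2.imwrite('pics/'+f,c['frame'][:,:,::-1])
    return c
def ray(c,uv,z):
    K=c['mtx'];T=c['camera_from_world']
    d=np.linalg.solve(K,[uv[0],uv[1],1.]);R=T[:3,:3];o=-R.T@T[:3,3];d=R.T@d
    return o+d*(z-o[2])/d[2]
def proj(c,p):
    q=c['camera_from_world'][:3,:3]@np.array(p)+c['camera_from_world'][:3,3];q=c['mtx']@q;return q[:2]/q[2]
E
python3 - <<'E'
from h import *
print(env.get_state())
for n in('top','scene'):
    c=snap(n,n+'0.png');T=c['camera_from_world'];print(n,-T[:3,:3].T@T[:3,3],T[2,:3])
snap('wrist','wrist0.png')
E
```

```text
{'clock': 0.0, 'joint_pos': array([-1.42362992e+00,  3.14005856e-01,  4.49444033e-02,  1.30360760e+00,
       -3.12078099e-05,  1.43120475e+00]), 'qvel': array([ 2.93002310e-04,  4.45542380e-05,  5.85933627e-04, -3.90570525e-04,
       -1.01970239e-04,  6.54577621e-04]), 'tau': array([-7.10634285e-04, -4.80631149e+01,  2.98530900e+01,  1.92701683e-02,
       -1.48656750e-04,  3.31359081e-05]), 'tcp_pos': array([ 0.16254862, -0.55102747,  0.24939161]), 'orientation': array([-9.36295456e-04,  9.89738393e-01,  1.42888195e-01, -1.91501637e-05]), 'wrist_force': array([-1.2247939 , -0.37863346,  0.14347406]), 'ft_torque': array([ 0.00194143, -0.03181373, -0.04114127]), 'finger_gap': 0.08568371200299407}
top [0.41519201 0.04662435 1.47917362] [ 0.08244527 -0.00141381 -0.99659459]
scene [0.94798912 0.55565388 1.15679761] [-0.32430208 -0.42059971 -0.84730399]
```

View pics/top0.png

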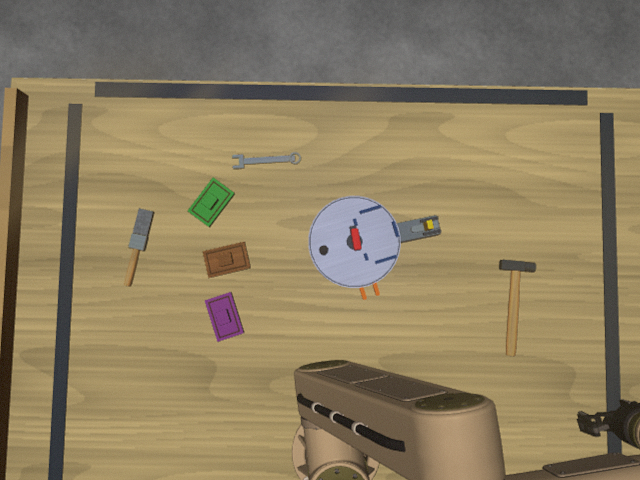

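View pics/scene0.png

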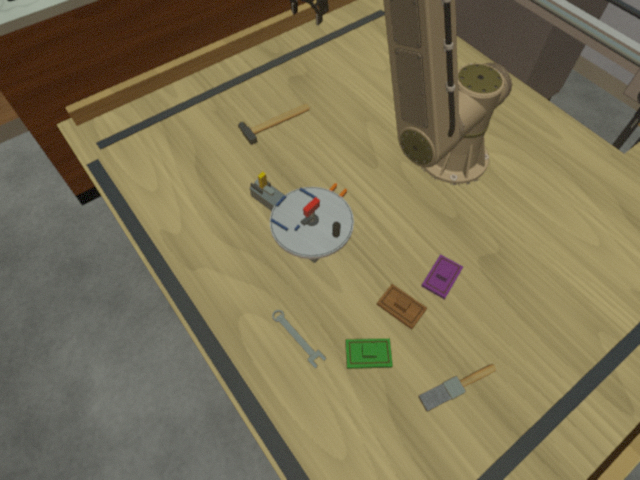

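The picture shows three blanks in the top view: green (211,202), brown (227,260) and purple (224,316). The brown one fits "brown wooden". The table axis is near (355,241), the bolt tab near (430,225), the fork near (370,291) and the post near (323,250). I'll measure these and confirm the brown blank in a crop.

Run:
```python
from h import *
c=snap('top');f=c['frame']
a=cv2.resize(f[180:310,295:455],None,fx=4,fy=4,interpolation=cv2.INTER_CUBIC)
b=cv2.resize(f[235:285,195:260],None,fx=4,fy=4,interpolation=cv2.INTER_CUBIC)
im=np.zeros((520+0,640,3),np.uint8);im[:a.shape[0]]=a
cv2.imwrite('pics/c1.png',im[:,:,::-1]);cv2.imwrite('pics/c2.png',b[:,:,::-1])
hsv=cv2.cvtColor(f,cv2.COLOR_RGB2HSV)
for n,(x,y) in dict(post=(323,250),knob=(356,240),tab=(430,225),fork=(363,294),fork2=(376,290),blank=(209,262),disk=(380,225),tbl=(280,260)).items(): print(n,hsv[y,x],f[y,x])
```

```text
post [13 26 68] [68 64 61]
knob [  1 186 195] [195  57  53]
tab [ 26 205 193] [193 173  38]
fork [ 13 197 198] [198 109  45]
fork2 [ 12 194 198] [198 108  47]
blank [ 14 144 133] [133  92  58]
disk [115  32 190] [166 170 190]
tbl [ 21 100 156] [156 138  95]
```

View pics/c1.png

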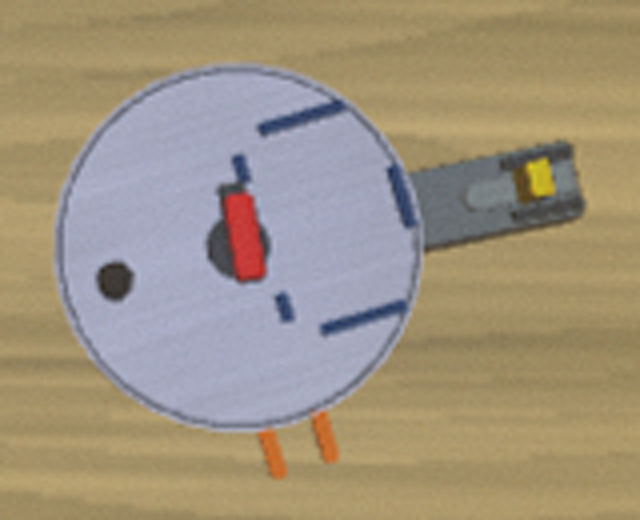

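View pics/c2.png

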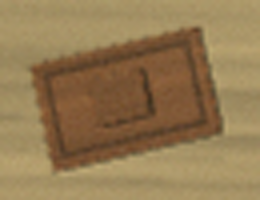

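The brown blank is confirmed: raised block in the middle, long side about horizontal in the image. Next come the positions.

```bash
cat > m.py <<'E'
from h import *
def mask(f,lo,hi): return cv2.inRange(cv2.cvtColor(f,cv2.COLOR_RGB2HSV),np.array(lo),np.array(hi))
def big(m,roi):
    x0,y0,x1,y1=roi;k=np.zeros_like(m);k[y0:y1,x0:x1]=m[y0:y1,x0:x1]
    return sorted(cv2.findContours(k,cv2.RETR_EXTERNAL,cv2.CHAIN_APPROX_NONE)[0],key=cv2.contourArea)[::-1]
def cen(m,roi):
    x0,y0,x1,y1=roi;ys,xs=np.nonzero(m[y0:y1,x0:x1]);return np.array([xs.mean()+x0,ys.mean()+y0]),len(xs)
def blank(c,roi,z=0.008):
    q=big(mask(c['frame'],(6,115,40),(19,190,175)),roi)[0]
    P=np.array([ray(c,p[0],z)[:2] for p in q],np.float32)
    return cv2.minAreaRect(P)
E
python3 - <<'E'
from m import *
c=snap('top');f=c['frame'];R=(300,185,450,310)
d=big(mask(f,(105,15,120),(130,70,255)),R)[0]
P=np.array([ray(c,p[0],.06)[:2] for p in cv2.convexHull(d)],np.float32)
ax,r=cv2.minEnclosingCircle(P);print('axis',ax,r)
def pt(n,lo,hi,z,roi=R):
    uv,k=cen(mask(f,lo,hi),roi);p=ray(c,uv,z)[:2];print(n,uv.round(1),k,p.round(4));return p
pt('knob',(0,150,150),(5,255,255),.138)
pt('tab',(22,150,170),(32,255,255),.11,(420,210,445,240))
q=pt('fork',(8,160,120),(18,255,255),.06,(350,280,390,305))
po=pt('post',(0,0,0),(180,80,90),.11,(312,238,334,262))
for n,v in(('fork',q),('post',po)):
    v=v-ax;print(n,np.hypot(*v),np.arctan2(v[1],v[0]))
rect=blank(c,(195,235,260,285));print('blank',rect)
k=big(mask(f,(0,150,150),(5,255,255)),R)[0];print('knobrect',cv2.minAreaRect(np.array([ray(c,p[0],.138)[:2] for p in k],np.float32)))
s=snap('scene');f2=s['frame']
for nm,lo,hi,z,roi in(('knob',(0,150,150),(5,255,255),.138,(290,190,330,220)),('tab',(22,150,150),(32,255,255),.11,(250,165,275,190))):
    uv,k=cen(mask(f2,lo,hi),roi);print('scene',nm,uv,ray(s,uv,z))
print('blank s',blank(s,(375,280,430,330)))
# fork arm (bolt guide grey): arm rect
E
```

```text
axis (0.5239652991294861, -0.03830234706401825) 0.11517909169197083
knob [355.7 238.8] 131 [ 0.5237 -0.0363]
tab [429.7 224. ] 40 [ 0.5647 -0.2154]
fork [369. 291.] 89 [ 0.4013 -0.0756]
post [323.1 249.7] 59 [0.4985 0.0395]
fork 0.1282297047362428 -2.84644741691365
post 0.08191204437608254 1.8874698239940384
blank ((0.47596096992492676, 0.287995308637619), (0.07050026208162308, 0.11101606488227844), 14.282604217529297)
knobrect ((0.523871123790741, -0.03635196387767792), (0.047964490950107574, 0.015069217421114445), 10.139264106750488)
scene knob [310.91139241 204.3164557 ] [ 0.52591416 -0.03480444  0.138     ]
scene tab [261.17857143 174.32142857] [ 0.56468158 -0.21549008  0.11      ]
blank s ((0.4751291871070862, 0.28632277250289917), (0.07502254843711853, 0.11109092086553574), 14.162840843200684)
```

Run:
```python
import cv2
f=cv2.imread('pics/scene0.png')
cv2.imwrite('pics/c3.png',cv2.resize(f[160:280,235:375],None,fx=5,fy=5,interpolation=cv2.INTER_CUBIC))
```

```text
(no output)
```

View pics/c3.png

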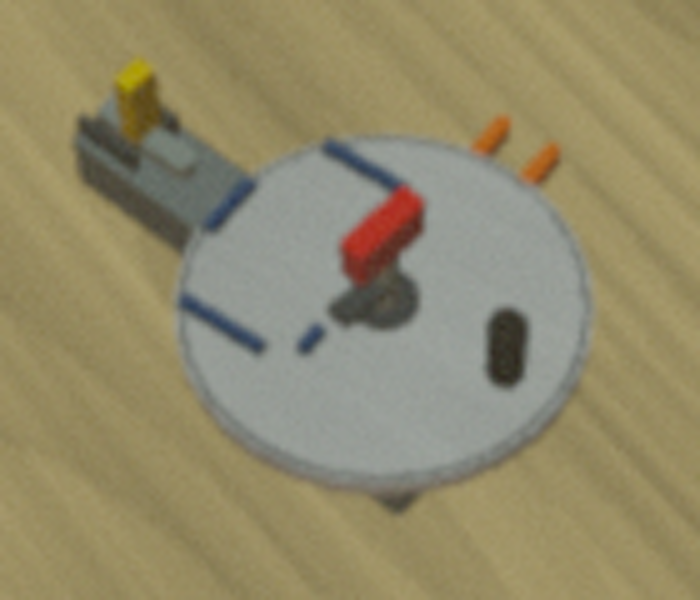

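{"api": "move_arm", "payload": {
  "commands": [
    [[0.56, 0.98, 0], [0, 0, 0.76], 1],
    [[0.56, 0.98, 0], [0, 0, 0.76], 1],
    [[0.56, 0.98, 0], [0, 0, 0.76], 1],
    [[0.56, 0.98, 0], [0, 0, 0.76], 1],
    [[0.56, 0.98, 0], [0, 0, 0.76], 1]
  ],
  "newtons": 40
}}

```text
clock: 0.8
tcp_pos: [0.2751, -0.354, 0.2503]
orientation: [0.0, 0.917, 0.399, 0.0]
wrist_force: [0.6, -1.6, 0.5]
finger_gap: 0.0854
```

{"api": "move_arm", "payload": {
  "commands": [
    [[0.56, 0.98, 0], [0, 0, 0.76], 1],
    [[0.56, 0.98, 0], [0, 0, 0.76], 1],
    [[0.56, 0.98, 0], [0, 0, 0.76], 1],
    [[0.56, 0.98, 0], [0, 0, 0.76], 1],
    [[0.56, 0.98, 0], [0, 0, 0.76], 1]
  ]
}}

```text
clock: 1.3
tcp_pos: [0.3872, -0.1579, 0.2506]
orientation: [0.001, 0.78, 0.626, 0.0]
wrist_force: [0.5, -0.8, -0.9]
finger_gap: 0.0857
```

{"api": "move_arm", "payload": {
  "commands": [
    [[0.56, 0.98, 0], [0, 0, 0.76], 1],
    [[0.56, 0.98, 0], [0, 0, 0.76], 1],
    [[0.56, 0.98, 0], [0, 0, 0.76], 1],
    [[0.56, 0.98, 0], [0, 0, 0.76], 1],
    [[0.56, 0.98, 0], [0, 0, 0.76], 1]
  ]
}}

```text
clock: 1.8
tcp_pos: [0.4993, 0.0384, 0.2505]
orientation: [0.0, 0.588, 0.809, 0.0]
wrist_force: [1.2, -0.5, -0.0]
finger_gap: 0.0855
```

```bash
cat >> m.py <<'E'
from scipy.spatial.transform import Rotation as Ro
def wrist(f=None):
    s=env.get_state();c=snap('wrist',f);q=s['orientation'];M=np.eye(4);M[:3,:3]=Ro.from_quat([q[1],q[2],q[3],q[0]]).as_matrix();M[:3,3]=s['tcp_pos']
    c['camera_from_world']=np.linalg.inv(M@c['mount']);return c,s
E
python3 - <<'E'
from m import *
c,s=wrist('w1.png');print(c['mount'])
for n,p in dict(post=(.4985,.0395,.11),ax=(.524,-.037,.138)).items(): print(n,proj(c,p))
E
```

```text
[[-3.38736518e-04 -9.49518645e-01 -3.13710420e-01  8.14381465e-02]
 [ 9.99999943e-01 -3.24851452e-04 -9.65348491e-05  2.38029014e-04]
 [-1.02476462e-05 -3.13710434e-01  9.49518701e-01 -1.23988056e-01]
 [ 0.00000000e+00  0.00000000e+00  0.00000000e+00  1.00000000e+00]]
post [312.5027715  232.24580447]
ax [313.57710099 347.66839758]
```

View pics/w1.png

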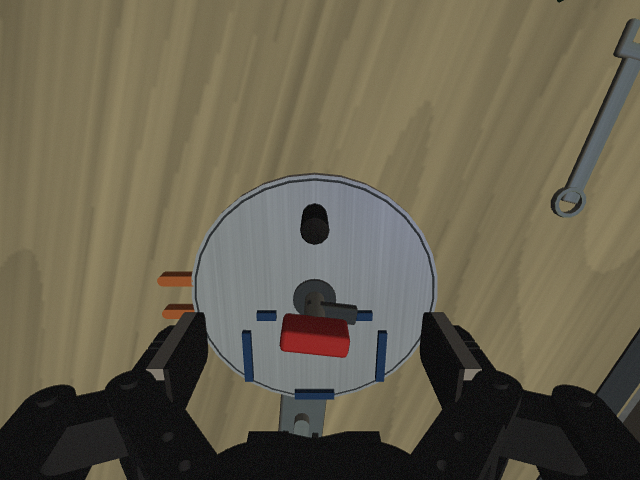

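{"api": "move_arm", "payload": {
  "commands": [
    [[0, 0.02, -0.95], [0, 0, 0], 1],
    [[0, 0, -0.95], [0, 0, 0], 1],
    [[0, 0, -0.95], [0, 0, 0], 1],
    [[0, 0, -0.95], [0, 0, 0], 1],
    [[0, 0, 0], [0, 0, 0], 1]
  ]
}}

```text
clock: 2.35
tcp_pos: [0.4944, 0.0376, 0.0938]
orientation: [-0.004, 0.59, 0.807, -0.002]
wrist_force: [-0.7, 0.1, 0.1]
finger_gap: 0.0856
```

{"api": "move_arm", "payload": {
  "commands": [
    [[0, 0, 0], [0, 0, 0], -0.2],
    [[0, 0, 0], [0, 0, 0], -1],
    [[0, 0, 0], [0, 0, 0], -1],
    [[0, 0, 0], [0, 0, 0], -1],
    [[0, 0, 0], [0, 0, 0], -1]
  ],
  "newtons": 25
}}

```text
clock: 2.85
tcp_pos: [0.4999, 0.0372, 0.0999]
orientation: [0.001, 0.59, 0.807, 0.001]
wrist_force: [-0.7, 0.6, 6.2]
finger_gap: 0.021
```

Run:
```python
from m import *
c,s=wrist('w2.png')
from h import *
ax=np.array([.524,-.037])
s=env.get_state();p=s['tcp_pos'][:2];print(s['tcp_pos'],s['finger_gap'],np.hypot(*(p-ax)),np.arctan2(*(p-ax)[::-1]))
a0=np.arctan2(*(p-ax)[::-1]);r=np.hypot(*(p-ax))
N=15;A=np.linspace(a0,3.367,N+1);q=np.c_[np.cos(A),np.sin(A)]*.08
print((3.367-a0)/N/np.radians(8));print((np.diff(q,axis=0)/.04).round(3).tolist())
```

```text
[0.49994453 0.0371859  0.0999043 ] 0.02126806734781998 0.07798854818755044 1.8843582255979643
0.7079093016918682
[[-0.185, -0.07], [-0.177, -0.088], [-0.167, -0.105], [-0.156, -0.121], [-0.143, -0.136], [-0.129, -0.149], [-0.114, -0.161], [-0.097, -0.172], [-0.08, -0.181], [-0.062, -0.188], [-0.043, -0.193], [-0.024, -0.196], [-0.004, -0.198], [0.015, -0.197], [0.035, -0.195]]
```

View pics/w2.png

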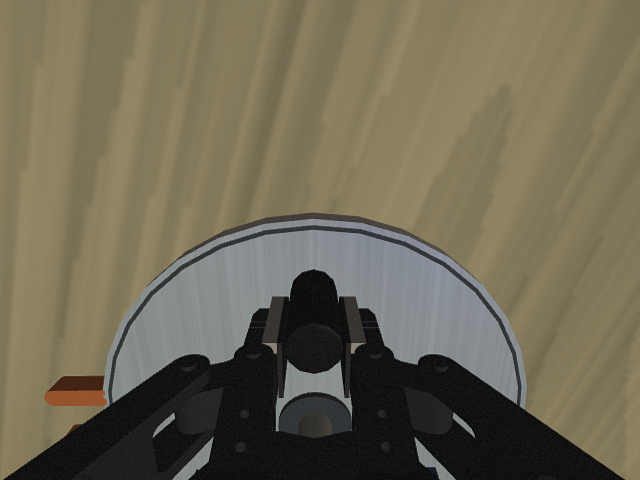

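The post sits between the pads (gap 21 mm). I'll now swing it through the arc.

{"api": "move_arm", "payload": {
  "commands": [
    [[-0.185, -0.07, 0], [0, 0, 0.708], -1],
    [[-0.177, -0.088, 0], [0, 0, 0.708], -1],
    [[-0.167, -0.105, 0], [0, 0, 0.708], -1],
    [[-0.156, -0.121, 0], [0, 0, 0.708], -1],
    [[-0.143, -0.136, 0], [0, 0, 0.708], -1]
  ],
  "newtons": 20
}}

```text
clock: 3.4
tcp_pos: [0.4674, 0.0163, 0.0999]
orientation: [0.002, 0.373, 0.928, 0.001]
wrist_force: [2.4, 0.4, 3.3]
finger_gap: 0.0213
```

{"api": "move_arm", "payload": {
  "commands": [
    [[-0.129, -0.149, 0], [0, 0, 0.708], -1],
    [[-0.114, -0.161, 0], [0, 0, 0.708], -1],
    [[-0.097, -0.172, 0], [0, 0, 0.708], -1],
    [[-0.08, -0.181, 0], [0, 0, 0.708], -1],
    [[-0.062, -0.188, 0], [0, 0, 0.708], -1]
  ]
}}

```text
clock: 3.9
tcp_pos: [0.449, -0.0176, 0.0999]
orientation: [0.003, 0.134, 0.991, 0.001]
wrist_force: [6.1, 2.2, 1.6]
finger_gap: 0.0211
```

{"api": "move_arm", "payload": {
  "commands": [
    [[-0.043, -0.193, 0], [0, 0, 0.708], -1],
    [[-0.024, -0.196, 0], [0, 0, 0.708], -1],
    [[-0.004, -0.198, 0], [0, 0, 0.708], -1],
    [[0.015, -0.197, 0], [0, 0, 0.708], -1],
    [[0.035, -0.195, 0], [0, 0, 0.708], -1]
  ]
}}

```text
clock: 4.4
tcp_pos: [0.4492, -0.0564, 0.1]
orientation: [0.004, -0.112, 0.994, 0.001]
wrist_force: [9.8, 6.7, 0.1]
finger_gap: 0.0212
```

Run:
```python
from m import *
c,s=wrist('w3.png');c=snap('top','t3.png');f=snap('scene','s3.png')
print(s['tcp_pos'],s['wrist_force'],s['finger_gap'],s['orientation'])
im=np.hstack([cv2.resize(c['frame'][180:310,295:455],None,fx=2.4,fy=2.4,interpolation=cv2.INTER_CUBIC),cv2.resize(f['frame'][150:280,235:395],None,fx=2.4,fy=2.4,interpolation=cv2.INTER_CUBIC)])
cv2.imwrite('pics/c4.png',im[:,:,::-1])
```

```text
[ 0.44917655 -0.0564329   0.09996629] [9.80668742 6.68229414 0.082137  ] 0.021203584543109753 [ 4.20994601e-03 -1.12494288e-01  9.93643246e-01  6.40551272e-04]
```

View pics/c4.png

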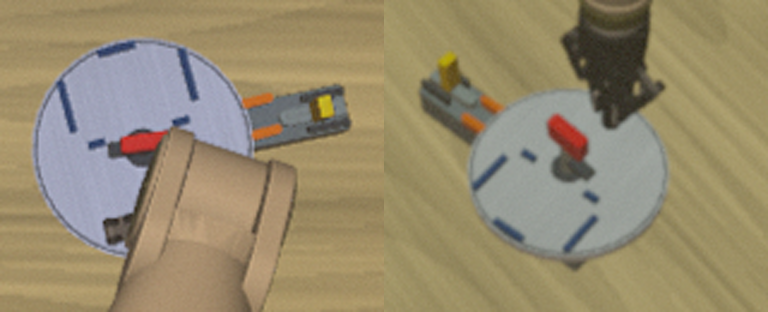

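```bash
cat >> m.py <<'E'
def chk(c,name):
    f=c['frame'];m=mask(f,(8,160,110),(18,255,255))
    R=dict(top=(390,205,425,250),scene=(255,160,300,215))[name]
    L=[q for q in big(m,R)[:2]];P=np.array([ray(c,q.reshape(-1,2).mean(0),.06)[:2] for q in L])
    T=dict(top=(415,205,445,240),scene=(245,160,280,195))[name]
    t=ray(c,cen(mask(f,(22,150,dict(top=170,scene=150)[name]),(32,255,255)),T)[0],.11)[:2]
    return P,t
E
python3 - <<'E'
from m import *
ax=np.array([.524,-.037])
for n in('top','scene'):
    c=snap(n);P,t=chk(c,n);F=P.mean(0);print(n,P.round(4).tolist(),t)
    a=np.arctan2(*(F-ax)[::-1]);b=np.arctan2(*(t-ax)[::-1]);print(a,b,a-b,np.hypot(*(F-ax)),np.hypot(*(t-ax)))
E
```

```text
top [[0.5741, -0.1567], [0.5412, -0.1651]] [ 0.56487908 -0.21723794]
-1.305715504122132 -1.34776337791035 0.04204787378821795 0.12839350721953943 0.18481562674792854
scene [[0.5762, -0.1571], [0.542, -0.1666]] [ 0.56594151 -0.21699413]
-1.2965179297263778 -1.3418653755030514 0.0453474457766736 0.12967461560794305 0.18481606321644226
```

{"api": "move_arm", "payload": {
  "commands": [
    [[0, 0.04, 0], [0, 0, -0.15], -1],
    [[0, 0.04, 0], [0, 0, -0.15], -1],
    [[0, 0, 0], [0, 0, 0], -1],
    [[0, 0, 0], [0, 0, 0], -1]
  ]
}}

```text
clock: 5.05
tcp_pos: [0.4483, -0.0534, 0.1]
orientation: [0.003, -0.089, 0.996, 0.0]
wrist_force: [5.4, 2.6, 3.5]
finger_gap: 0.021
```

```bash
cat >> m.py <<'E'
def chk2(f=None):
    ax=np.array([.524,-.037]);ims=[]
    for n in('top','scene'):
        c=snap(n);x0,y0=dict(top=(295,180),scene=(235,150))[n]
        ims.append(cv2.resize(c['frame'][y0:y0+130,x0:x0+160],None,fx=2.4,fy=2.4,interpolation=cv2.INTER_CUBIC))
        try:
            P,t=chk(c,n);F=P.mean(0)
            a=np.arctan2(*(F-ax)[::-1]);b=np.arctan2(*(t-ax)[::-1]);print(n,'fork-tab',round(a-b,4),'tabR',np.hypot(*(t-ax)).round(4),t.round(4))
        except Exception as e: print(n,e)
    if f: cv2.imwrite('pics/'+f,np.hstack(ims)[:,:,::-1])
E
python3 - <<'E'
from m import *
chk2();s=env.get_state();print(s['wrist_force'],s['tcp_pos'])
E
```

```text
top fork-tab -0.0042 tabR 0.185 [ 0.5649 -0.2174]
scene fork-tab -0.0046 tabR 0.1849 [ 0.5664 -0.217 ]
[4.11924175 4.06610845 3.14262171] [ 0.44831356 -0.05336824  0.09994546]
```

{"api": "move_arm", "payload": {
  "commands": [
    [[0, 0, 0], [0, 0, 0], -0.4],
    [[0, 0, 0], [0, 0, 0], -0.2],
    [[0, 0, 0], [0, 0, 0], 0.1],
    [[0, 0, 0.5], [0, 0, 0], 0.1],
    [[0, 0, 1], [0, 0, 0], 0.1]
  ]
}}

```text
clock: 5.65
tcp_pos: [0.4426, -0.0529, 0.1562]
orientation: [-0.004, -0.089, 0.996, 0.001]
wrist_force: [1.1, -0.3, 1.1]
finger_gap: 0.0466
```

{"api": "move_arm", "payload": {
  "commands": [
    [[0.59, -0.82, 0.2], [0, 0, 0.1], 0.1],
    [[0.59, -0.82, 0], [0, 0, 0.1], 0.1],
    [[0.59, -0.82, 0], [0, 0, 0.1], 0.1],
    [[0.59, -0.82, 0], [0, 0, 0], 0.1],
    [[0.59, -0.82, 0], [0, 0, 0], 0.1]
  ]
}}

```text
clock: 6.15
tcp_pos: [0.5638, -0.2189, 0.166]
orientation: [-0.0, -0.11, 0.994, 0.0]
wrist_force: [0.8, -0.1, -0.0]
finger_gap: 0.0469
```

Run:
```python
from m import *
chk2('c5.png');c,s=wrist('w5.png');print(s['tcp_pos'],s['orientation'],s['finger_gap'],proj(c,(.5655,-.217,.11)))
```

```text
top fork-tab nan tabR nan [nan nan]
scene fork-tab 0.0003 tabR 0.185 [ 0.5656 -0.2173]
[ 0.56561903 -0.22187295  0.16510475] [ 4.50229421e-04 -1.07862218e-01  9.94165419e-01 -8.11914247e-04] 0.04692693213892506 [321.08757346 281.5893218 ]m.py:7: RuntimeWarning: Mean of empty slice.
  x0,y0,x1,y1=roi;ys,xs=np.nonzero(m[y0:y1,x0:x1]);return np.array([xs.mean()+x0,ys.mean()+y0]),len(xs)
  ret = ret.dtype.type(ret / rcount)
```

View pics/w5.png

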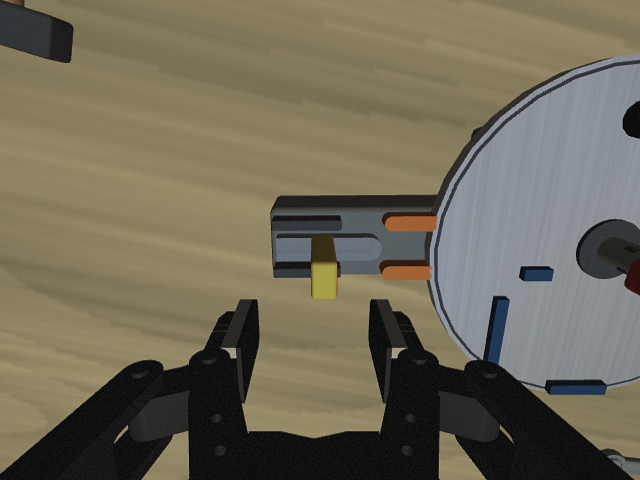

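View pics/c5.png

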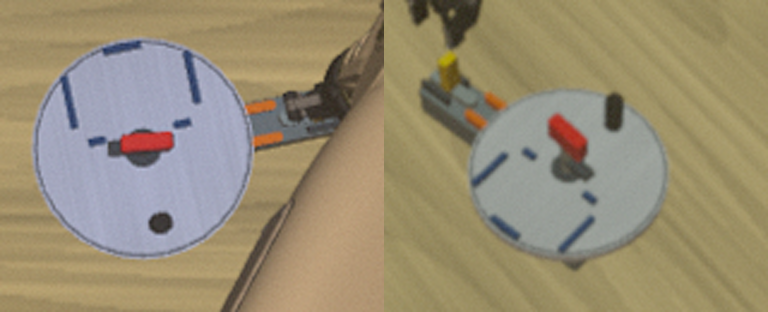

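{"api": "move_arm", "payload": {
  "commands": [
    [[0, 0, 0], [0, 0, 0], 0.1],
    [[0, 0, -0.85], [0, 0, 0], 0.1],
    [[0, 0, -0.85], [0, 0, 0], 0.1],
    [[0, 0, 0], [0, 0, 0], -1],
    [[0, 0, 0], [0, 0, 0], -1]
  ]
}}

```text
clock: 6.8
tcp_pos: [0.5624, -0.2163, 0.0986]
orientation: [-0.001, -0.11, 0.994, 0.001]
wrist_force: [0.6, -0.2, -0.7]
finger_gap: 0.0188
```

{"api": "move_arm", "payload": {
  "commands": [
    [[0, 0, 0], [0, 0, 0], -1],
    [[0, 0, 0], [0, 0, 0], -1]
  ]
}}

```text
clock: 7.0
tcp_pos: [0.5632, -0.217, 0.0995]
orientation: [0.0, -0.11, 0.994, 0.0]
wrist_force: [-3.1, 1.7, -1.0]
finger_gap: 0.0137
```

{"api": "move_arm", "payload": {
  "commands": [
    [[-0.033, 0.146, 0], [0, 0, 0], -1],
    [[-0.033, 0.146, 0], [0, 0, 0], -1],
    [[-0.033, 0.146, 0], [0, 0, 0], -1],
    [[-0.033, 0.146, 0], [0, 0, 0], -1],
    [[-0.022, 0.1, 0], [0, 0, 0], -1]
  ]
}}

```text
clock: 7.5
tcp_pos: [0.5572, -0.1902, 0.0994]
orientation: [0.0, -0.11, 0.994, -0.001]
wrist_force: [-4.6, -3.1, 3.5]
finger_gap: 0.0136
```

{"api": "move_arm", "payload": {
  "commands": [
    [[0, 0, 0], [0, 0, 0], -1],
    [[0, 0, 0], [0, 0, 0], -1]
  ]
}}

```text
clock: 7.7
tcp_pos: [0.557, -0.1896, 0.0994]
orientation: [0.0, -0.11, 0.994, 0.0]
wrist_force: [-5.0, -0.9, 7.4]
finger_gap: 0.0136
```

Run:
```python
from m import *
chk2('c6.png');c,s=wrist('w6.png')
```

```text
top fork-tab nan tabR nan [nan nan]
scene fork-tab -0.0483 tabR 0.1569 [ 0.5664 -0.1881]m.py:7: RuntimeWarning: Mean of empty slice.
  x0,y0,x1,y1=roi;ys,xs=np.nonzero(m[y0:y1,x0:x1]);return np.array([xs.mean()+x0,ys.mean()+y0]),len(xs)
  ret = ret.dtype.type(ret / rcount)
```

View pics/c6.png

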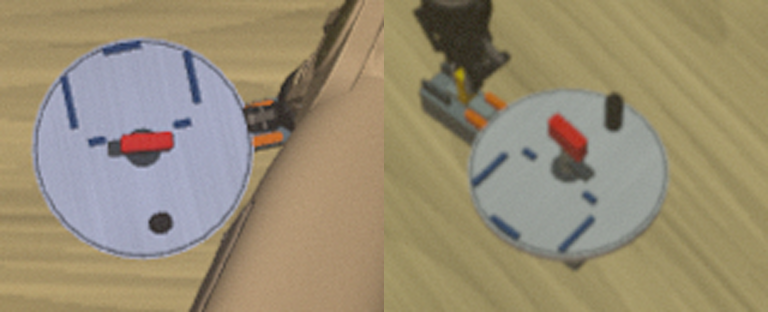

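{"api": "move_arm", "payload": {
  "commands": [
    [[-0.011, 0.05, 0], [0, 0, 0], -1],
    [[-0.011, 0.05, 0], [0, 0, 0], -1],
    [[0, 0, 0], [0, 0, 0], -1]
  ]
}}

```text
clock: 8.15
tcp_pos: [0.5566, -0.1877, 0.0995]
orientation: [0.0, -0.109, 0.994, -0.002]
wrist_force: [-5.5, -5.4, 3.7]
finger_gap: 0.0137
```

{"api": "move_arm", "payload": {
  "commands": [
    [[-0.011, 0.05, 0], [0, 0, 0], -1],
    [[0, 0, 0], [0, 0, 0], -1]
  ]
}}

```text
clock: 8.35
tcp_pos: [0.5566, -0.1875, 0.0995]
orientation: [0.0, -0.109, 0.994, -0.004]
wrist_force: [-4.5, -12.6, 1.6]
finger_gap: 0.0136
```

{"api": "move_arm", "payload": {
  "commands": [
    [[0, 0, 0], [0, 0, 0], -0.3],
    [[0, 0, 0], [0, 0, 0], 0.1],
    [[0, 0, 0], [0, 0, 0], 0.1],
    [[0, 0, 1], [0, 0, 0], 0.1],
    [[0, 0, 1], [0, 0, 0], 0.5]
  ]
}}

```text
clock: 8.85
tcp_pos: [0.5551, -0.183, 0.1778]
orientation: [-0.001, -0.11, 0.994, 0.001]
wrist_force: [0.6, -0.2, 1.1]
finger_gap: 0.0599
```

Run:
```python
from m import *
chk2('c7.png');c,s=wrist('w7.png');print(s['tcp_pos'])
rect=blank(snap('top'),(195,235,260,285));print('blank',rect)
```

```text
top fork-tab nan tabR nan [nan nan]
scene fork-tab 0.0092 tabR 0.1545 [ 0.5572 -0.1879]
[ 0.55930175 -0.18502324  0.18431908]
blank ((0.4757038652896881, 0.2878088653087616), (0.07109058648347855, 0.1112506166100502), 14.28260326385498)m.py:7: RuntimeWarning: Mean of empty slice.
  x0,y0,x1,y1=roi;ys,xs=np.nonzero(m[y0:y1,x0:x1]);return np.array([xs.mean()+x0,ys.mean()+y0]),len(xs)
  ret = ret.dtype.type(ret / rcount)
```

View pics/w7.png

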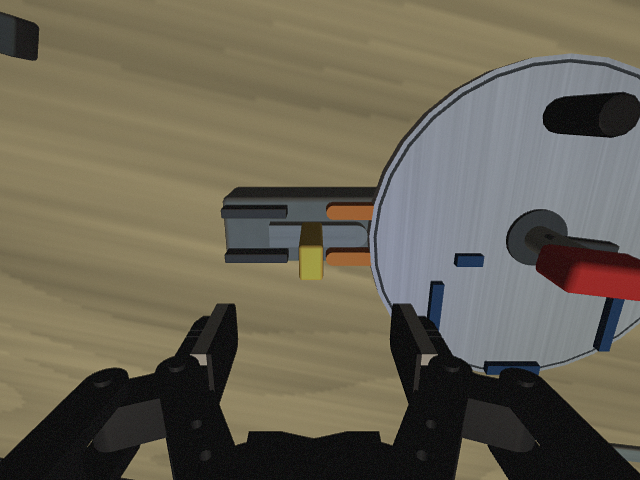

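{"api": "move_arm", "payload": {
  "commands": [
    [[-0.17, 0.98, 0.3], [0, 0, 0], 0.8],
    [[-0.17, 0.98, 0.3], [0, 0, 0], 0.8],
    [[-0.17, 0.98, 0], [0, 0, 0], 0.8],
    [[-0.17, 0.98, 0], [0, 0, 0], 0.8],
    [[-0.17, 0.98, 0], [0, 0, 0], 0.8]
  ]
}}

```text
clock: 9.55
tcp_pos: [0.5206, 0.0136, 0.2007]
orientation: [-0.001, -0.11, 0.994, 0.001]
wrist_force: [0.8, -0.3, -0.9]
finger_gap: 0.0767
```

{"api": "move_arm", "payload": {
  "commands": [
    [[-0.17, 0.98, 0], [0, 0, 0.1], 0.8],
    [[-0.17, 0.98, 0], [0, 0, 0.1], 0.8],
    [[-0.17, 0.98, 0], [0, 0, 0], 0.8],
    [[-0.17, 0.98, 0], [0, 0, 0], 0.8],
    [[-0.17, 0.98, 0], [0, 0, 0], 0.8]
  ]
}}

```text
clock: 10.05
tcp_pos: [0.4864, 0.2095, 0.2006]
orientation: [-0.001, -0.124, 0.992, 0.0]
wrist_force: [1.1, 0.1, 0.1]
finger_gap: 0.0771
```

{"api": "move_arm", "payload": {
  "commands": [
    [[-0.17, 0.98, 0], [0, 0, 0], 0.8],
    [[-0.17, 0.98, 0], [0, 0, 0], 0.8],
    [[0, 0, 0], [0, 0, 0], 0.8],
    [[0, 0, 0], [0, 0, 0], 0.8]
  ]
}}

```text
clock: 10.45
tcp_pos: [0.4731, 0.2868, 0.2007]
orientation: [-0.001, -0.125, 0.992, -0.0]
wrist_force: [1.2, -1.2, -0.3]
finger_gap: 0.0769
```

Run:
```python
from m import *
chk2('c8.png');c,s=wrist('w8.png');q=s['orientation'];print(s['tcp_pos'],s['finger_gap'],2*np.arctan2(q[2],q[1])-np.pi/2, proj(c,(.4755,.287,.04)))
t=snap('top');f=t['frame']
# rails
L=big(mask(f,(105,90,30),(125,255,140)),(300,185,405,290))
for q in L[:6]: print(cv2.contourArea(q),cv2.minAreaRect(np.array([ray(t,p[0],.067)[:2] for p in q],np.float32)))
d=big(mask(f,(105,15,120),(130,70,255)),(300,185,450,310))[0]
print(cv2.minEnclosingCircle(np.array([ray(t,p[0],.06)[:2] for p in cv2.convexHull(d)],np.float32)))
```

```text
top fork-tab -0.0042 tabR 0.155 [ 0.5583 -0.1881]
scene fork-tab 0.0056 tabR 0.1545 [ 0.5576 -0.1878]
[0.47388004 0.28538812 0.20128488] 0.0766675488994369 1.8180911528868453 [313.9513873  227.84308904]
34.0 ((0.5984351634979248, -0.08646789938211441), (0.05334283784031868, 0.006603224668651819), 12.539647102355957)
31.0 ((0.5696955919265747, 0.040218375623226166), (0.051317568868398666, 0.006238789763301611), 12.979780197143555)
21.5 ((0.6275661587715149, -0.013139259070158005), (0.006250489968806505, 0.036203935742378235), 13.602043151855469)
11.0 ((0.5302333831787109, 0.010380666702985764), (0.006612563040107489, 0.015606825239956379), 15.037571907043457)
9.5 ((0.5493701696395874, -0.07592327147722244), (0.004971901886165142, 0.01487449835985899), 0.9709576368331909)
((0.5239234566688538, -0.037889301776885986), 0.11482127755880356)
```

View pics/w8.png

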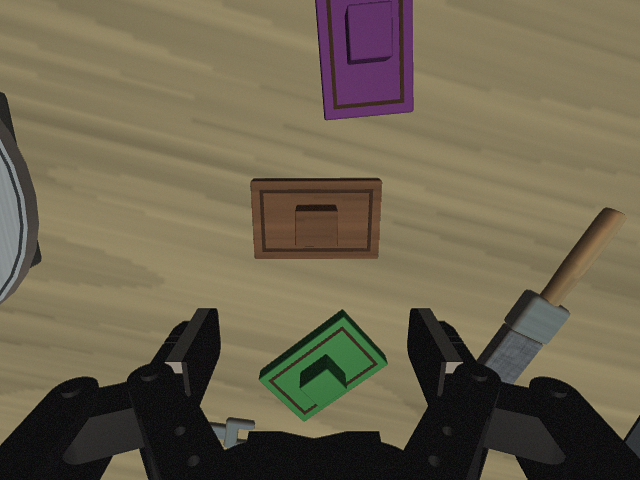

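View pics/c8.png

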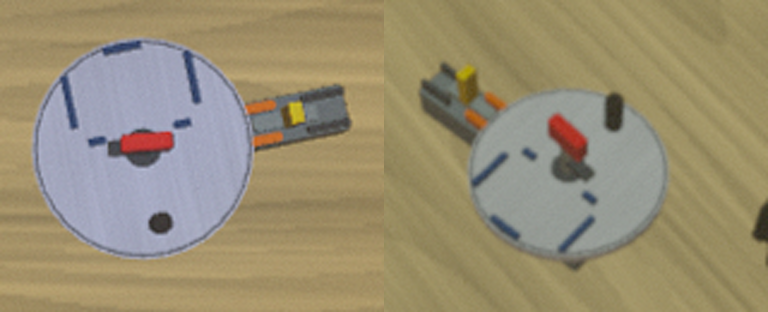

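{"api": "move_arm", "payload": {
  "commands": [
    [[0.03, 0.03, -1], [0, 0, 0], 0.8],
    [[0, 0, -1], [0, 0, 0], 0.8],
    [[0, 0, -1], [0, 0, 0], 0.8],
    [[0, 0, -0.6], [0, 0, 0], 0.8],
    [[0, 0, -0.3], [0, 0, 0], 0.8]
  ]
}}

```text
clock: 11.15
tcp_pos: [0.4742, 0.2855, 0.0438]
orientation: [-0.002, -0.122, 0.992, -0.001]
wrist_force: [0.2, 0.6, 0.9]
finger_gap: 0.0768
```

{"api": "move_arm", "payload": {
  "commands": [
    [[0, 0, -0.15], [0, 0, 0], 0.8],
    [[0, 0, 0], [0, 0, 0], 0.8],
    [[0, 0, 0], [0, 0, 0], 0.2],
    [[0, 0, 0], [0, 0, 0], -1],
    [[0, 0, 0], [0, 0, 0], -1]
  ],
  "newtons": 40
}}

```text
clock: 11.65
tcp_pos: [0.4763, 0.2879, 0.0415]
orientation: [0.001, -0.124, 0.992, 0.001]
wrist_force: [-1.3, 3.5, 7.0]
finger_gap: 0.0339
```

{"api": "move_arm", "payload": {
  "commands": [
    [[0, 0, 0], [0, 0, 0], -1],
    [[0, 0, 0], [0, 0, 0], -1]
  ]
}}

```text
clock: 11.85
tcp_pos: [0.4764, 0.288, 0.0417]
orientation: [0.001, -0.124, 0.992, 0.001]
wrist_force: [-0.6, 0.1, 6.4]
finger_gap: 0.033
```

Run:
```python
from m import *
c,s=wrist('w9.png');print(s['tcp_pos'],s['finger_gap'],s['wrist_force'])
```

```text
[0.47640336 0.28802796 0.04165204] 0.03300606029556068 [-0.56982929  0.1092993   6.35676665]
```

View pics/w9.png

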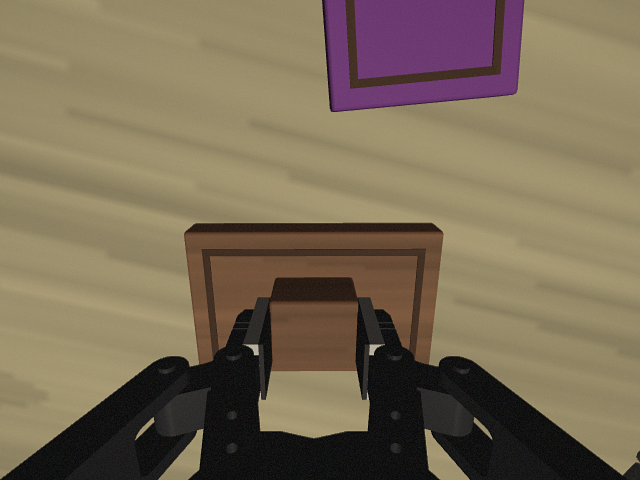

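{"api": "move_arm", "payload": {
  "commands": [
    [[0, 0, 0.5], [0, 0, 0], -1],
    [[0, 0, 1], [0, 0, 0], -1],
    [[0, 0, 1], [0, 0, 0], -1],
    [[0, 0, 1], [0, 0, 0], -1],
    [[0, 0, 0.85], [0, 0, 0], -1]
  ]
}}

```text
clock: 12.4
tcp_pos: [0.4753, 0.2873, 0.2162]
orientation: [0.0, -0.124, 0.992, 0.0]
wrist_force: [0.6, 0.3, -3.2]
finger_gap: 0.033
```

{"api": "move_arm", "payload": {
  "commands": [
    [[0.27, -0.78, 0], [0, 0, -0.03], -1],
    [[0.27, -0.78, 0], [0, 0, -0.03], -1],
    [[0.27, -0.78, 0], [0, 0, -0.03], -1],
    [[0.27, -0.78, 0], [0, 0, -0.03], -1],
    [[0.27, -0.78, 0], [0, 0, -0.04], -1]
  ]
}}

```text
clock: 12.9
tcp_pos: [0.5293, 0.1302, 0.2139]
orientation: [-0.001, -0.113, 0.994, 0.0]
wrist_force: [0.1, 0.9, -2.2]
finger_gap: 0.0332
```

{"api": "move_arm", "payload": {
  "commands": [
    [[0.27, -0.78, 0], [0, 0, 0], -1],
    [[0.27, -0.78, 0], [0, 0, 0], -1],
    [[0.27, -0.78, 0], [0, 0, 0], -1],
    [[0.27, -0.78, 0], [0, 0, 0], -1],
    [[0.27, -0.78, 0], [0, 0, 0], -1]
  ]
}}

```text
clock: 13.4
tcp_pos: [0.5833, -0.0258, 0.2138]
orientation: [-0.001, -0.112, 0.994, 0.0]
wrist_force: [0.4, 0.7, -2.4]
finger_gap: 0.0329
```

{"api": "move_arm", "payload": {
  "commands": [
    [[0, 0, 0], [0, 0, 0], -1],
    [[0, 0, 0], [0, 0, 0], -1],
    [[0, 0, 0], [0, 0, 0], -1]
  ]
}}

```text
clock: 13.7
tcp_pos: [0.5828, -0.0239, 0.2139]
orientation: [-0.001, -0.113, 0.994, 0.0]
wrist_force: [0.2, 0.8, -3.1]
finger_gap: 0.0332
```

Run:
```python
from m import *
c,s=wrist('w10.png');q=s['orientation'];print(s['tcp_pos'],s['finger_gap'],s['wrist_force'],2*np.arctan2(q[2],q[1])%(2*np.pi)-np.pi/2,q)
chk2('c10.png')
```

```text
[ 0.58283601 -0.0239146   0.21387216] 0.03316641894603026 [ 0.18537783  0.7927069  -3.11696413] 1.7966714258634178 [-6.73016579e-04 -1.12697584e-01  9.93629026e-01  4.01138597e-04]
top fork-tab -0.0023 tabR 0.1551 [ 0.5583 -0.1883]
scene fork-tab 0.0049 tabR 0.1546 [ 0.5579 -0.1878]
```

View pics/w10.png

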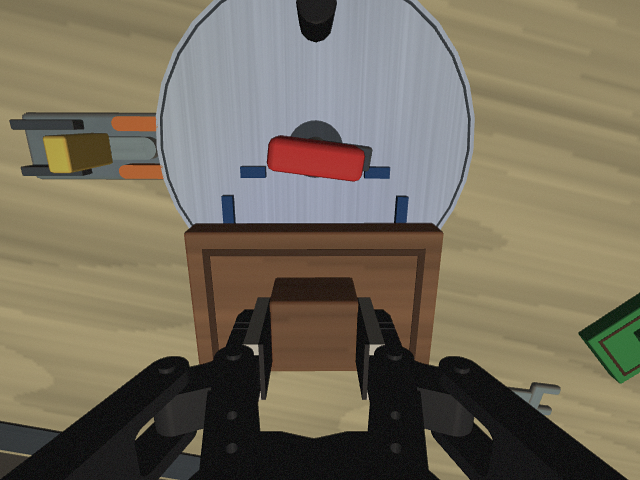

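View pics/c10.png

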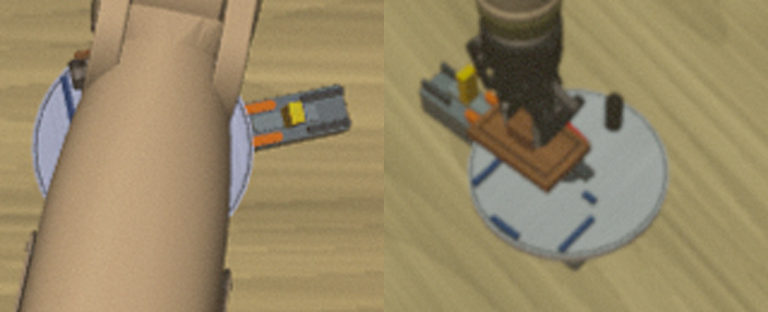

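Run:
```python
from m import *
c,s=wrist();z=s['tcp_pos'][2]-.0417+.016
a,b=[ray(c,u,z)[:2] for u in((186,233),(441,232))];print(a,b,np.hypot(*(a-b)))
m=(a+b)/2;ex=np.array([np.cos(.226),np.sin(.226)]);C=m+.035*ex;print('blank',C,'tcp',s['tcp_pos'])
d=C-np.array([.584,-.023]);print('off seat x,y',d@ex,d@np.array([-ex[1],ex[0]]))
# rails from wrist: inner ends
for u in((228,195),(401,196),(253,172),(377,173),(315,160)): print(u,ray(c,u,.067 if u[1]!=160 else .138)[:2])
```

```text
[ 0.56114108 -0.08266886] [0.53663367 0.02168369] 0.10719173812302005
blank [ 0.58299735 -0.02264975] tcp [ 0.58316587 -0.02348948  0.21435673]
off seat x,y -0.0008986716267790586 0.0005660189532891215
(228, 195) [ 0.57081356 -0.09010765]
(401, 196) [0.54286133 0.03446031]
(253, 172) [ 0.55008277 -0.07508455]
(377, 173) [0.53062053 0.0125287 ]
(315, 160) [ 0.52463244 -0.03523829]
```

{"api": "move_arm", "payload": {
  "commands": [
    [[0.02, 0, -0.8], [0, 0, 0], -1],
    [[0, 0, -0.8], [0, 0, 0], -1],
    [[0, 0, -0.6], [0, 0, 0], -1],
    [[0, 0, -0.3], [0, 0, 0], -1],
    [[0, 0, -0.05], [0, 0, 0], -1]
  ]
}}

```text
clock: 14.4
tcp_pos: [0.5832, -0.0239, 0.1109]
orientation: [-0.001, -0.113, 0.994, 0.0]
wrist_force: [0.2, 0.6, -2.4]
finger_gap: 0.0333
```

{"api": "move_arm", "payload": {
  "commands": [
    [[0, 0, -0.1], [0, 0, 0], -1],
    [[0, 0, -0.05], [0, 0, 0], -1],
    [[0, 0, -0.05], [0, 0, 0], -1],
    [[0, 0, 0], [0, 0, 0], -1]
  ]
}}

```text
clock: 14.8
tcp_pos: [0.5847, -0.0247, 0.1049]
orientation: [0.0, -0.112, 0.994, -0.0]
wrist_force: [-0.5, -0.2, -2.9]
finger_gap: 0.0331
```

{"api": "move_arm", "payload": {
  "commands": [
    [[0, 0.02, -0.05], [0, 0, 0], -1],
    [[0, 0, -0.03], [0, 0, 0], -1],
    [[0, 0, 0], [0, 0, 0], -1],
    [[0, 0, 0], [0, 0, 0], -1]
  ]
}}

```text
clock: 15.2
tcp_pos: [0.5845, -0.0238, 0.1016]
orientation: [0.0, -0.112, 0.994, -0.0]
wrist_force: [-1.0, 1.1, 1.8]
finger_gap: 0.0332
```

Run:
```python
from m import *
c,s=wrist('w11.png');print(s['tcp_pos'],s['wrist_force'])
```

```text
[ 0.58453871 -0.02381967  0.10163698] [-0.98917973  1.08823195  1.79626968]
```

View pics/w11.png

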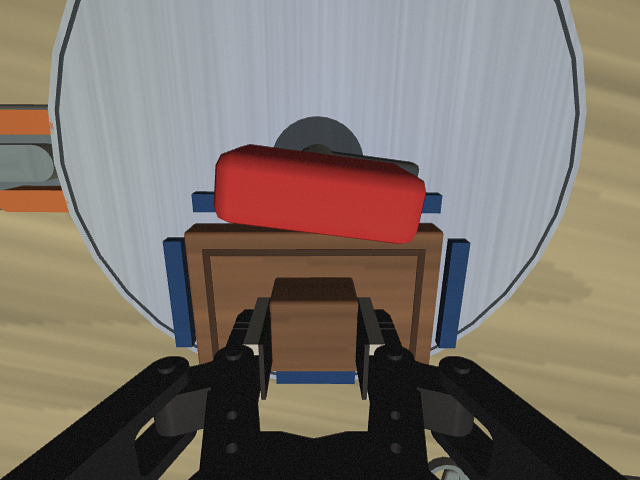

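The blank sits between the rails with room on both sides, and the force shows it is touching down. I'll release it.

{"api": "move_arm", "payload": {
  "commands": [
    [[0, 0, 0], [0, 0, 0], 0],
    [[0, 0, 0], [0, 0, 0], 0.3],
    [[0, 0, 0], [0, 0, 0], 0.5],
    [[0, 0, 0.4], [0, 0, 0], 0.5],
    [[0, 0, 1], [0, 0, 0], 0.5]
  ]
}}

```text
clock: 15.75
tcp_pos: [0.5817, -0.0234, 0.1539]
orientation: [-0.004, -0.112, 0.994, 0.001]
wrist_force: [0.2, 0.2, -0.1]
finger_gap: 0.064
```

{"api": "move_arm", "payload": {
  "commands": [
    [[0, 0, 1], [0, 0, 0], 0.5],
    [[0, 0, 0.5], [0, 0, 0], 0.5],
    [[0, 0, 0], [0, 0, 0], 0.5]
  ]
}}

```text
clock: 16.05
tcp_pos: [0.5865, -0.0241, 0.2211]
orientation: [0.003, -0.112, 0.994, -0.001]
wrist_force: [0.1, -0.3, -0.1]
finger_gap: 0.0641
```

Run:
```python
from m import *
c,s=wrist('w12.png');print(s['tcp_pos'],s['wrist_force'],s['orientation'])
chk2('c12.png')
uv,k=cen(mask(c['frame'],(0,150,60),(5,255,255)),(0,0,640,480));print(uv,k)
```

```text
[ 0.58650132 -0.02413676  0.22112693] [ 0.13552569 -0.28845311 -0.11079706] [ 3.45891971e-03 -1.12491166e-01  9.93646209e-01 -9.92536909e-04]
top fork-tab -0.0033 tabR 0.1551 [ 0.5583 -0.1883]
scene fork-tab 0.1119 tabR 0.1557 [ 0.5616 -0.1881]
[317.56145625 150.12024048] 2994
```

View pics/w12.png

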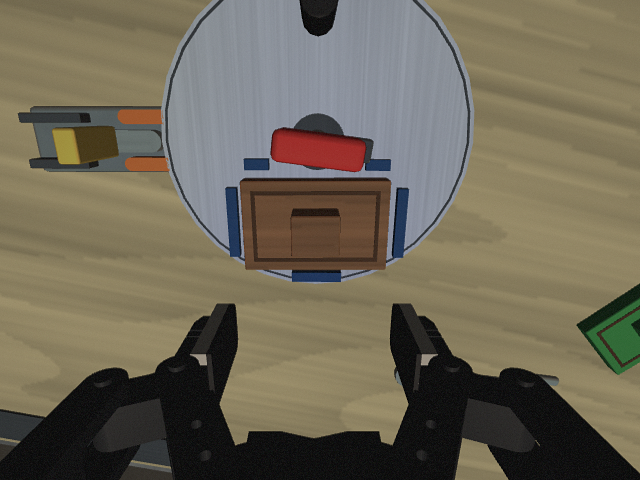

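View pics/c12.png

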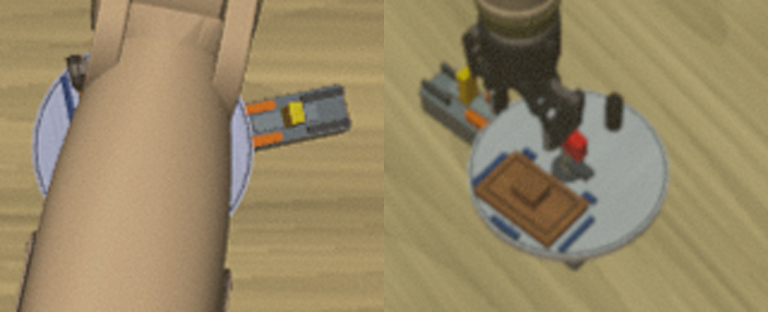

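Step 2 is in place: blank flat inside the rails, bolt in. Next I'll turn the gripper and go to the knob.

{"api": "move_arm", "payload": {
  "commands": [
    [[-0.3, -0.06, 0], [0, 0, 0.94], 0.1],
    [[-0.3, -0.06, 0], [0, 0, 0.94], 0.1],
    [[-0.3, -0.06, 0], [0, 0, 0.94], 0.1],
    [[-0.3, -0.06, 0], [0, 0, 0.94], 0.1],
    [[-0.3, -0.06, 0], [0, 0, 0.94], 0.1]
  ]
}}

```text
clock: 16.7
tcp_pos: [0.5228, -0.0357, 0.2151]
orientation: [-0.001, -0.429, 0.903, 0.001]
wrist_force: [0.2, -0.1, 0.4]
finger_gap: 0.0474
```

{"api": "move_arm", "payload": {
  "commands": [
    [[0, 0, 0], [0, 0, 0.94], 0.1],
    [[0, 0, 0], [0, 0, 0.94], 0.1],
    [[0, 0, 0], [0, 0, 0.94], 0.1],
    [[0, 0, 0], [0, 0, 0.94], 0.1],
    [[0, 0, 0], [0, 0, 0.94], 0.1]
  ]
}}

```text
clock: 17.2
tcp_pos: [0.5233, -0.0356, 0.2151]
orientation: [-0.001, -0.697, 0.717, 0.002]
wrist_force: [0.3, 0.5, 0.3]
finger_gap: 0.0468
```

{"api": "move_arm", "payload": {
  "commands": [
    [[0, 0, 0], [0, 0, 0.94], 0.1],
    [[0, 0, 0], [0, 0, 0], 0.1],
    [[0, 0, 0], [0, 0, 0], 0.1]
  ]
}}

```text
clock: 17.5
tcp_pos: [0.5237, -0.0356, 0.2159]
orientation: [0.001, 0.74, -0.673, -0.001]
wrist_force: [0.0, -0.1, 0.3]
finger_gap: 0.047
```

Run:
```python
from m import *
c,s=wrist('w13.png');q=s['orientation'];print(s['tcp_pos'],s['joint_pos'],(2*np.arctan2(q[2],q[1])-np.pi/2),proj(c,(.524,-.0365,.138)))
q=big(mask(c['frame'],(0,150,100),(5,255,255)),(0,0,640,480))[0];print(cv2.minAreaRect(np.array([ray(c,p[0],.138)[:2] for p in q],np.float32)))
```

```text
[ 0.52365212 -0.03563529  0.21585574] [-2.20966537e-01  2.31318271e-01 -1.48874054e-01  1.19305530e+00
  5.05662321e-06 -1.88695207e+00] -3.046403448440856 [312.81019861 261.26047297]
((0.5243557095527649, -0.03606066480278969), (0.016439398750662804, 0.04936976358294487), 4.687267780303955)
```

View pics/w13.png

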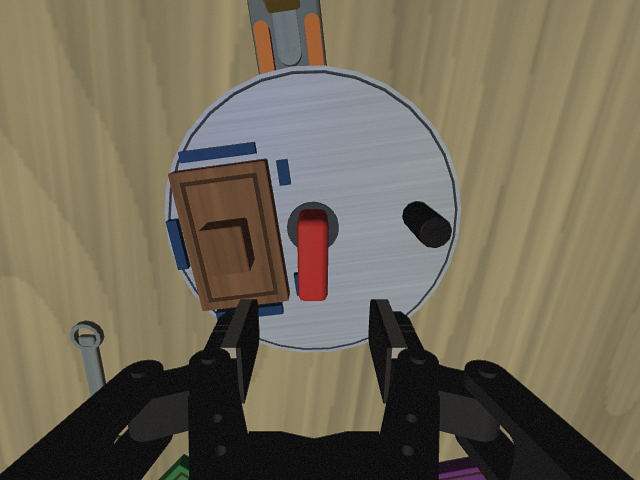

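{"api": "move_arm", "payload": {
  "commands": [
    [[0.02, -0.01, -0.8], [0, 0, 0], 0.1],
    [[0, 0, -0.8], [0, 0, 0], 0.1],
    [[0, 0, -0.5], [0, 0, 0], 0.1],
    [[0, 0, -0.18], [0, 0, 0], 0.1],
    [[0, 0, 0], [0, 0, 0], 0.1]
  ]
}}

```text
clock: 18.05
tcp_pos: [0.5243, -0.036, 0.1249]
orientation: [0.001, 0.741, -0.672, -0.001]
wrist_force: [0.4, -0.7, 0.3]
finger_gap: 0.0468
```

{"api": "move_arm", "payload": {
  "commands": [
    [[0, 0, 0], [0, 0, 0], -1],
    [[0, 0, 0], [0, 0, 0], -1],
    [[0, 0, 0], [0, 0, 0], -1],
    [[0, 0, 0], [0, 0, 0], -1]
  ],
  "newtons": 50
}}

```text
clock: 18.45
tcp_pos: [0.5243, -0.0366, 0.1274]
orientation: [0.001, 0.741, -0.672, 0.0]
wrist_force: [-6.0, -1.4, 4.6]
finger_gap: 0.0172
```

{"api": "move_arm", "payload": {
  "commands": [
    [[0, 0, 0], [0, 0, -0.7], -1],
    [[0, 0, 0], [0, 0, -0.7], -1],
    [[0, 0, 0], [0, 0, -0.7], -1],
    [[0, 0, 0], [0, 0, -0.7], -1],
    [[0, 0, 0], [0, 0, -0.7], -1]
  ]
}}

```text
clock: 18.95
tcp_pos: [0.5241, -0.0366, 0.1274]
orientation: [-0.001, -0.555, 0.832, -0.0]
wrist_force: [-6.6, -1.7, 5.7]
finger_gap: 0.0174
```

{"api": "move_arm", "payload": {
  "commands": [
    [[0, 0, 0], [0, 0, -0.7], -1],
    [[0, 0, 0], [0, 0, -0.7], -1],
    [[0, 0, 0], [0, 0, -0.7], -1],
    [[0, 0, 0], [0, 0, -0.7], -1],
    [[0, 0, 0], [0, 0, -0.7], -1]
  ]
}}

```text
clock: 19.45
tcp_pos: [0.524, -0.0365, 0.1274]
orientation: [-0.001, -0.337, 0.941, -0.0]
wrist_force: [-6.9, -1.5, 6.6]
finger_gap: 0.0173
```

Run:
```python
from m import *
s=env.get_state();q=s['orientation'];print(s['tcp_pos'],s['ft_torque'],s['wrist_force'],(2*np.arctan2(q[2],q[1])-np.pi/2)%np.pi,s['finger_gap'])
```

```text
[ 0.52396412 -0.03648535  0.12742575] [-0.19061203  1.2275143   0.18281594] [-6.90732605 -1.47401472  6.61065147] 2.2583747836539505 0.0172662491813876
```

{"api": "move_arm", "payload": {
  "commands": [
    [[0, 0, 0], [0, 0, -0.7], -1],
    [[0, 0, 0], [0, 0, -0.7], -1],
    [[0, 0, 0], [0, 0, -0.7], -1],
    [[0, 0, 0], [0, 0, -0.7], -1],
    [[0, 0, 0], [0, 0, -0.5], -1]
  ]
}}

```text
clock: 19.95
tcp_pos: [0.5239, -0.0363, 0.1274]
orientation: [-0.001, -0.113, 0.994, -0.0]
wrist_force: [-7.0, -0.8, 6.6]
finger_gap: 0.0172
```

Run:
```python
from m import *
s=env.get_state();q=s['orientation'];print(s['tcp_pos'],s['ft_torque'],s['wrist_force'],(2*np.arctan2(q[2],q[1])-np.pi/2)%np.pi,s['finger_gap'])
```

```text
[ 0.52389556 -0.03632529  0.1274329 ] [-0.03574766  1.32202872  0.20244868] [-6.95996987 -0.78625233  6.57780149] 1.7982461501968316 0.017191142835037348
```

{"api": "move_arm", "payload": {
  "commands": [
    [[0, 0, 0], [0, 0, -0.3], -1],
    [[0, 0, 0], [0, 0, -0.3], -1],
    [[0, 0, 0], [0, 0, 0], -1]
  ]
}}

```text
clock: 20.25
tcp_pos: [0.5243, -0.0363, 0.1275]
orientation: [-0.0, -0.074, 0.997, -0.0]
wrist_force: [-6.3, -1.3, 5.1]
finger_gap: 0.0173
```

Run:
```python
from m import *
s=env.get_state();q=s['orientation'];print(s['tcp_pos'],s['ft_torque'],s['wrist_force'],(2*np.arctan2(q[2],q[1])-np.pi/2)%np.pi,s['finger_gap'])
```

```text
[ 0.52425479 -0.03625362  0.12747843] [-0.15461964  1.04454507  1.10117359] [-6.27745423 -1.26956885  5.06140716] 1.7194109016304968 0.017311315373026232
```

The torque rose to 1.1 N m, so the knob is at its stop. I'll relax it, open and lift away.

{"api": "move_arm", "payload": {
  "commands": [
    [[0, 0, 0], [0, 0, 0.15], -1],
    [[0, 0, 0], [0, 0, 0], -0.3],
    [[0, 0, 0], [0, 0, 0], 0.1],
    [[0, 0, 0], [0, 0, 0], 0.1],
    [[0, 0, 0.6], [0, 0, 0], 0.1]
  ]
}}

```text
clock: 20.75
tcp_pos: [0.5233, -0.0358, 0.1476]
orientation: [-0.003, -0.084, 0.996, 0.001]
wrist_force: [-0.2, 0.4, 0.4]
finger_gap: 0.0469
```

{"api": "move_arm", "payload": {
  "commands": [
    [[0, 0, 1], [0, 0, 0], 0.1],
    [[0, 0, 1], [0, 0, 0], 0.1],
    [[-0.5, 0.8, 0.3], [0, 0, 0], 0.1],
    [[-0.5, 0.8, 0], [0, 0, 0], 0.1],
    [[-0.5, 0.8, 0], [0, 0, 0], 0.1]
  ]
}}

```text
clock: 21.25
tcp_pos: [0.4652, 0.0605, 0.2429]
orientation: [0.001, -0.083, 0.997, 0.0]
wrist_force: [-0.3, 0.5, -0.1]
finger_gap: 0.0473
```

{"api": "move_arm", "payload": {
  "commands": [
    [[-0.3, 0.8, 0], [0, 0, 0], 0.1],
    [[0, 0.8, 0], [0, 0, 0], 0.1],
    [[0, 0, 0], [0, 0, 0], 0.1],
    [[0, 0, 0], [0, 0, 0], 0.1]
  ]
}}

```text
clock: 21.65
tcp_pos: [0.4532, 0.1243, 0.2421]
orientation: [0.0, -0.085, 0.996, -0.0]
wrist_force: [0.6, 0.3, -0.5]
finger_gap: 0.0471
```

Run:
```python
from m import *
chk2('c14.png');t=snap('top','t14.png');f=t['frame'];s=env.get_state();print(s['clock'],s['tcp_pos'],s['wrist_force'])
k=big(mask(f,(0,150,150),(5,255,255)),(300,185,450,310))[0];print('knob',cv2.minAreaRect(np.array([ray(t,p[0],.138)[:2] for p in k],np.float32)))
b=blank(t,(300,185,450,310),.076);print('blank',b)
```

```text
top fork-tab -0.0302 tabR 0.1551 [ 0.5583 -0.1883]
scene fork-tab -0.0164 tabR 0.1545 [ 0.5576 -0.1878]
21.8 [0.45341792 0.12299777 0.24185811] [ 0.58115015 -0.38576969  0.17065416]
knob ((0.5244762897491455, -0.036277808248996735), (0.04826341196894646, 0.014926768839359283), 10.980355262756348)
blank ((0.5838059186935425, -0.025823447853326797), (0.06756635010242462, 0.106563501060009), 11.17724609375)
```

View pics/c14.png

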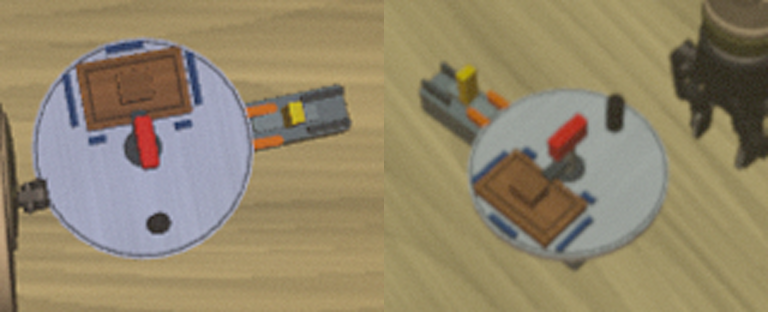

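View pics/t14.png

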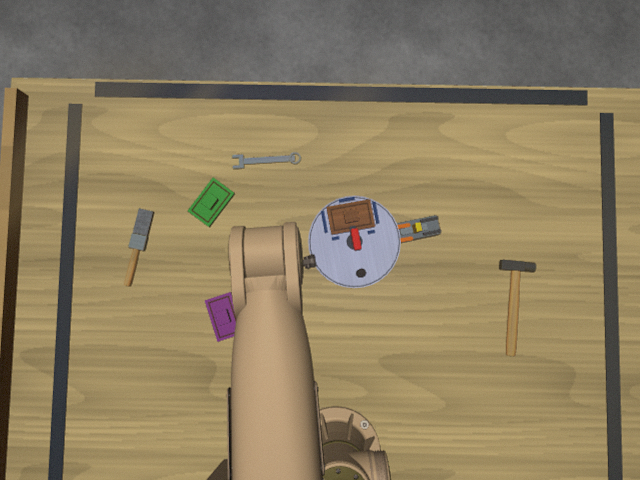

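The knob points at 11.0° and the table is at about 11.2° with the play taken up, so the clamp is at its stop. The bolt is in, the blank is seated and the tools have not moved. Handing in.

```bash
python3 -c "
from h import *
print(job.hand_in())"
```

```text
the job is handed in; nothing more can be done
None
```

I completed every step and handed the job in at about 22 s; the hand-in gave no verdict. I turned the table by its post until the fork faced the bolt and slid the bolt in about 30 mm to its stop. I then laid the brown blank inside the rails, let go of it, and turned the red knob clockwise until the torque jumped to 1.1 N m at its stop.

The last camera checks showed:
- **Bolt:** it is still in, with the tab 155 mm from the axis; it started at 185 mm.
- **Fork:** it is 0.016 to 0.030 rad (2–4 mm) off the bolt line, because the knob took up the table's play. The top and scene cameras disagree by about 0.014 rad, and both are inside the 8 mm limit.
- **Blank:** its centre is within about 3 mm of the seat and its direction matches the table's. I judged that it lies flat by eye, not by measurement.
- **Clamp:** the knob points along the table's +x, with the bar over the blank's edge.
- **Tools:** the hammer, wrench and brush are where they started.
- **Robot:** it stands clear and touches nothing.

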